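# Show the painter which paint goes on which ear

### The job

Show the painter what to do next: press the red call button all the way down and let it go, then point straight down with the fingertips at the middle of the caramel paint jar's lid, two to four centimetres above it, and keep pointing there for at least two seconds. Then point straight down in the same way, at the same height, at the cat cut-out's bare white ear (not the caramel one), and finish still pointing there after at least two seconds. Touch nothing but the button, and do not bring the fingertips low over the grey or blue jar.

Things in the scene. Friction and masses are not known exactly. Their poses are not given: they have to be found in the camera images.
- call (a joint): travel of the red call button, m: 0 released, 0.006 fully down; it springs back by itself and takes about 4 N to push fully down
- call_top (a point): centre of the top face of the red call button (40 mm across, in a white housing fixed to the table); pressed straight down. It may stand on the robot's left or right, the green tape roll then on the other side
- caramel_jar: the caramel (orange-brown) paint jar, standing upright and loose: 66 mm across, 76 mm tall, white with a caramel band, black lid with a 54 mm caramel disc on top; origin at the centre of its underside, z up
- caramel_jar_lid (a point): centre of the top of the caramel jar's lid, 76 mm above the table
- grey_jar: a jar of the same shape with a grey band and grey disc; origin at the centre of its underside; leave it alone. The three jars stand in a row in any order, at least 100 mm apart
- grey_jar_lid (a point): centre of the top of the grey jar's lid, 76 mm above the table
- blue_jar: a jar of the same shape with a dark blue band and blue disc; origin at the centre of its underside; leave it alone
- blue_jar_lid (a point): centre of the top of the blue jar's lid, 76 mm above the table
- cat: flat white cat cut-out on a plywood back, about 270 mm long, 8 mm thick, fixed flat on the table; origin on its underside in the belly, +y towards the head, z up. The face has a grey mask and blue eyes; two pointed ears at the head's end, one painted caramel, the other bare white
- bare_ear (a point): middle of the bare white ear (about 35 mm wide), on the cat's upper face, 8 mm above the table; it lies at (0.046, 0.121) m in the cat's frame, the caramel ear at (-0.046, 0.121)
- tape: roll of green tape lying flat, loose, 96 mm across, 24 mm high; origin at the centre of its underside; leave it alone
- glue: small white glue bottle with an orange label, standing loose, 38 mm across, 85 mm tall; origin at the centre of its underside; leave it alone
Mind the look-alikes: they are no part of the job. Leave any green or turquoise look-alike of the caramel_jar alone.

How it is judged:
By the outcome, as a careful person would: the job done as asked, in the order asked, and still so for the second after the job is handed in, with the robot touching nothing.
It also fails if it takes over 58 s, if anything falls off the work surface, if the arm or the gripper's body presses on something with over 40 N, if the wrist force passes 120 N, or if a joint passes its speed limit or range.

### The arm

A 6-joint arm with a two-finger parallel gripper is mounted at the origin on the work surface. World frame = base frame: x ahead of the robot, y to its left, z up, the work surface at z = 0. Lengths are in m, angles in rad, forces in N, time in s.
With the tool pointing down it reaches from about 0.25 to 0.725 m from the base axis. Payload 4 kg.
Tool frame: the origin (TCP) lies between the finger pads, 19 mm behind the fingertips; this is the grasp point; z points along the fingers, y is the line along which they close (so a half turn about z gives the same grasp; the last joint's range is limited). The gripper opens to 85 mm and grips with 20 to 120 N. Pads are 22 mm wide; open, the fingers measure 114 mm over their backs; the gripper's body (76 mm by 85 mm) begins 54 mm behind the grasp point. The pads swing forward as they close: fully open they stand 13 mm farther back than shut.
Start: joints at [-1.136, 0.241, 0.005, 1.335, 0, 1.571], TCP at [0.211, -0.453, 0.25] pointing down, gripper open.
Joint ranges: [-2.72, 2.72], [-1.05, 1.87], [-1.09, 1.28], [-1.99, 2.15], [-1.42, 1.44], [-3.14, 3.14]. Speed limits (rad/s): [2.79, 2.79, 3.14, 3.14, 3.14, 3.14].

### API

Orientations are given as a unit quaternion [x, y, z, w].
In Python, from workcell import monitor, vision, job gives the robot as it stands.
- The arm moves only by the tool move_arm, never from a script. Its argument "moves" is a list that holds one entry, the list of rows, each a list of 5 numbers: the shift along the world's x, y, z in m, then the turn about the world's z in degrees, then the opening in per cent of the stroke, from 0 (shut) to 100 (fully open). In form: [[[x, y, z, turn, gripper], ...]]. A call has 1 to 5 rows; each row is the pose to reach, as a shift and turn from the pose commanded when the call began; what a row does not reach only later rows make up. A row lasts 1/8 s, in which the tool goes at most 62.5 mm and 10.7 degrees, less where a joint would pass 70% of its speed; a pose out of reach is approached as far as the arm can. A call with a gripper value outside its range is refused whole. The fingers move at their own pace and stop on an object; the grip force is fixed at half the most. Time passes only in rows, so rows that repeat a pose let the fingers close. It gives the time, the measured TCP pose, the force, the opening and the grip force at its end, in the units of the state.
- monitor.get_obs(): the state, without advancing time (a new reading comes with each control period).
- vision.camera(name): name is "scene" or "top" or "wrist"; returns a dict with "color" (420x560x3 uint8, red, green, blue), "camera_matrix" (3x3 intrinsics, pixels), "k1" (the pictures are not rectified: a ray, as slopes to the right and down, at radius r is drawn at 1 + k1 r^2 times it, then the intrinsics apply), "eye" and "attitude" of the camera in the world; the wrist camera has in their place "hand_eye" (4x4, takes a point from camera to tool coordinates, whose origin is the TCP and whose axes are the flange's). Camera axes: x right, y up, looking along -z (the intrinsics and any distortion apply to the point x, -y, -z); pixel columns grow to the right and rows downward; lengths in m; the calibration is good to about 2 mm. A picture is of the moment at which its call begins: read the wrist's pose just before it. There is no depth.
- job.job_done(): hands the job in; it is judged then, once.
The state is a dict: "clock": time; "joint_pos": joint angles; "joint_vel": joint speeds; "tau": joint torques, N m; "eef_pos": TCP position; "tool_rot": TCP orientation; "ft_force": force on the tool from outside, world axes, zero at the start; "ft_torque": the same for the moment, N m; "grip_width": finger opening in m; "grasp_force": force on a finger pad.
Only numpy, scipy, OpenCV 4.12 (cv2) and the standard library are available. Lean on these libraries where they do the work, as an engineer would, in place of code of your own. Each camera call takes 0.05 s, during which the arm holds its last target. There are 200 camera calls.

## Working session

There is one attempt and no reset: what is moved stays moved. The work goes in short steps, Python scripts to look and compute and a tool call to move; the robot and the scene stay as the last step left them, time stands still between calls to the robot, and variables do not carry over. Pictures are saved under pics/ and viewed, at most 10 in all, crops included, and the job is handed in when it is done.

Besides the shell and the picture viewer there is one more tool, called after "Request:" by a JSON object that holds its "op" and its "data". move_arm: Moves the arm, as the interface text tells. Its arguments: {"type":"object","properties":{"moves":{"type":"array","items":{"type":"array","items":{"type":"array","items":{"type":"number"}}}}},"required":["moves"]}

```bash
mkdir -p pics; cat > h.py <<'E'
import numpy as np, cv2
from workcell import monitor, vision, job
from scipy.spatial.transform import Rotation as R
def att(a):
    a=np.array(a,float)
    return a if a.shape==(3,3) else R.from_quat(a).as_matrix()
def pose(c,obs=None):
    if 'eye' in c: return np.array(c['eye']),att(c['attitude'])
    H=np.array(c['hand_eye']);T=att(obs['tool_rot'])
    return T@H[:3,3]+np.array(obs['eef_pos']),T@H[:3,:3]
def cast(c,uv,z,obs=None):
    e,A=pose(c,obs)
    k=c['k1'];p=cv2.undistortPoints(np.array([[uv]],float),np.array(c['camera_matrix']),np.array([k,0,0,0,0.]))[0,0]
    d=A@np.array([p[0],-p[1],-1]); return e+d*(z-e[2])/d[2]
E
python3 - <<'E'
from h import *
o=monitor.get_obs();print(o)
ims=[]
for n in("top","scene"):
    c=vision.camera(n);cv2.imwrite(f'pics/{n}0.png',c['color'][:,:,::-1]);print(n,c['eye'],c['attitude'],c['k1'])
E
```

```text
{'clock': 0.0, 'joint_pos': array([-1.13601134e+00,  2.41427765e-01,  3.71626511e-03,  1.33517587e+00,
       -2.73810170e-05,  1.57082289e+00]), 'joint_vel': array([-0.00011935,  0.00093833,  0.00093312,  0.00047851,  0.00245059,
        0.00079194]), 'tau': array([ 7.85593929e-04, -3.72317076e+01,  2.52408206e+01,  1.70303351e-02,
       -1.23110867e-04,  8.77941687e-06]), 'eef_pos': array([ 0.21035311, -0.45295065,  0.24910248]), 'tool_rot': array([ 9.76465493e-01,  2.15671154e-01, -2.38884539e-04, -1.01795839e-03]), 'ft_force': array([0.40864298, 0.49483945, 0.07136464]), 'ft_torque': array([ 0.00728363, -0.05745769,  0.02727428]), 'grasp_force': 0.0, 'grip_width': 0.08585307330252874}
top [0.53292489 0.0028863  1.02265365] [-0.02994351  0.01841513  0.70880783 -0.70452518] -0.1272113418107533
scene [ 0.95743191 -0.60037603  0.91394663] [0.32670492 0.09248471 0.23290632 0.91129859] -0.054562925167688736
```

View pics/top0.png

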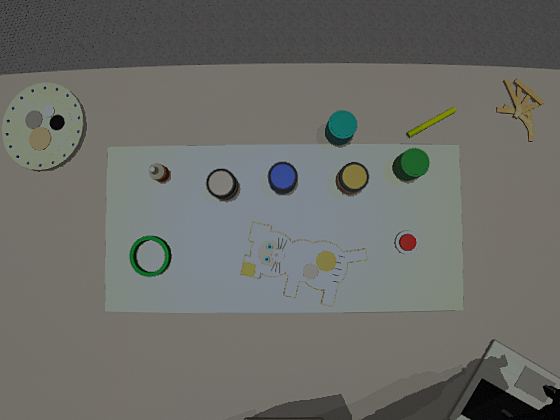

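View pics/scene0.png

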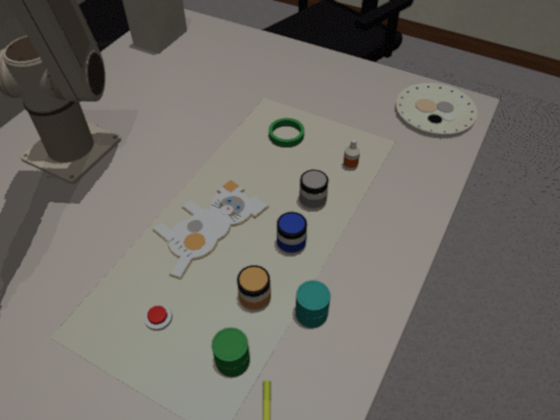

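The top view shows the red button at (407,242), and the jars: grey (222,184), blue (283,177), caramel (352,178). The green (411,164) and turquoise (341,126) look-alikes are there too. The caramel ear is at (248,269) and the bare ear near (260,232). The jar meant is (352,178), since it's the only one with an orange-brown disc. Next I'll measure and confirm with a crop.

```bash
python3 - <<'E'
from h import *
from scipy.optimize import least_squares
C={n:vision.camera(n) for n in("top","scene")}
def cen(c,lo,hi,box):
    h=cv2.cvtColor(c['color'],cv2.COLOR_RGB2HSV);m=cv2.inRange(h,lo,hi);b=np.zeros_like(m);x0,y0,x1,y1=box;b[y0:y1,x0:x1]=255;m&=b
    n,l,s,ce=cv2.connectedComponentsWithStats(m);i=1+np.argmax(s[1:,4]);return ce[i],s[i]
def ray(c,uv):
    a=cast(c,uv,0);e=pose(c)[0];d=a-e;return e,d/np.linalg.norm(d)
def tri(a,b):
    M=0;v=0
    for c,uv in((C['top'],a),(C['scene'],b)):
        e,d=ray(c,uv);P=np.eye(3)-np.outer(d,d);M=M+P;v=v+P@e
    return np.linalg.solve(M,v)
red=((0,150,80),(6,255,255));car=((9,80,90),(26,255,255))
a,s=cen(C['top'],*red,(390,225,425,260));b,t=cen(C['scene'],*red,(135,295,180,335));print('btn',a,s,b,t,tri(a,b))
print([cast(C[n],p,.03) for n,p in(('top',a),('scene',b))])
a,s=cen(C['top'],*car,(330,155,375,200));b,t=cen(C['scene'],*car,(235,262,275,291));print('jar',a,s,b,t,cast(C['top'],a,.076),cast(C['scene'],b,.076))
a,s=cen(C['top'],*car,(235,255,260,282));b,t=cen(C['scene'],*car,(215,175,245,200));print('carear',a,s,cast(C['top'],a,.008),cast(C['scene'],b,.008))
print('bare?',cast(C['top'],(260,232),.008))
im=C['top']['color'][:,:,::-1]
cr=cv2.resize(im[150:300,230:430],None,fx=4,fy=4,interpolation=cv2.INTER_CUBIC);cv2.imwrite('pics/crop1.png',cv2.convertScaleAbs(cr,alpha=1.2))
E
```

```text
btn [407.59708738 241.85436893] [400 234  16  17 206] [156.56846473 314.31120332] [148 306  18  17 241] [ 0.51132795 -0.29234354  0.01989213]
[array([ 0.51144334, -0.28945084,  0.03      ]), array([ 0.51648534, -0.29575861,  0.03      ])]
jar [354.11546841 176.2962963 ] [342 165  25  24 459] [253.09328358 278.42723881] [239 267  29  24 536] [ 0.65798789 -0.15973582  0.076     ] [ 0.65728963 -0.15839463  0.076     ]
carear [246.5 275. ] [246 275   2   1   2] [0.43659694 0.08378632 0.008     ] [0.44997464 0.07986291 0.008     ]
bare? [0.53693186 0.05177174 0.008     ]
```

View pics/crop1.png

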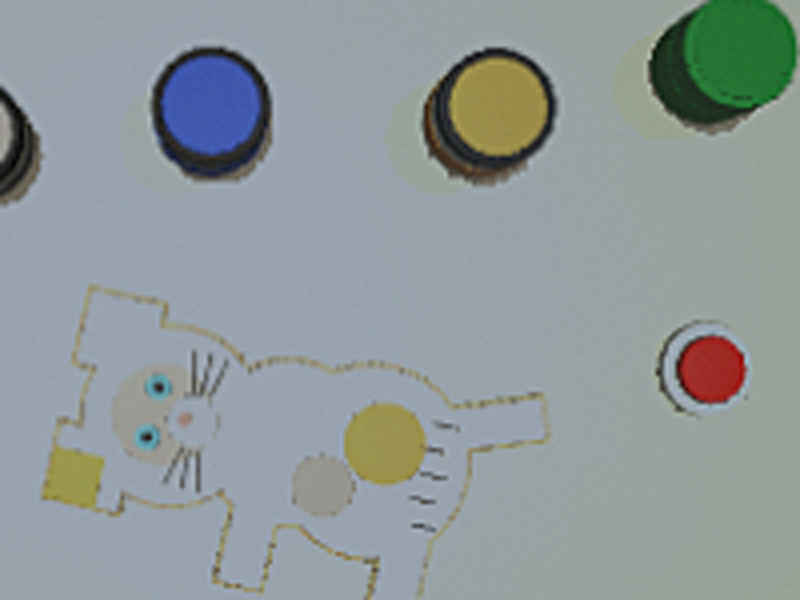

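The crop confirms it: caramel disc at crop (498,107), the caramel-painted ear at crop (73,475), and the bare ear block at crop (111,318), which is about px (258,229.6). The red button is at crop (712,369). I'll shut the fingers and move above the button.

Request:
{"op": "move_arm", "data": {"moves": [[[0.05,0.027,-0.01,0,0],[0.1,0.054,-0.02,0,0],[0.15,0.081,-0.03,0,0],[0.2,0.108,-0.04,0,0],[0.25,0.135,-0.05,0,0]]]}}

```text
clock: 0.82
eef_pos: [0.462, -0.3174, 0.1995]
tool_rot: [0.976, 0.216, -0.0, 0.0]
ft_force: [0.2, -1.0, -0.3]
grip_width: 0.0001
grasp_force: 0.0
```

Request:
{"op": "move_arm", "data": {"moves": [[[0.03,0.027,-0.03,0,0],[0.05,0.027,-0.06,0,0],[0.05,0.027,-0.08,0,0],[0.05,0.027,-0.08,0,0]]]}}

```text
clock: 1.32
eef_pos: [0.5093, -0.2903, 0.1176]
tool_rot: [0.976, 0.216, -0.002, -0.002]
ft_force: [-0.3, -0.2, -0.5]
grip_width: -0.0001
grasp_force: 0.0
```

```bash
python3 - <<'E'
from h import *
o=monitor.get_obs();c=vision.camera('wrist');cv2.imwrite('pics/w1.png',c['color'][:,:,::-1])
print(o['clock'],o['eef_pos'],R.from_quat(o['tool_rot']).as_matrix().round(3),o['ft_force'])
h=cv2.cvtColor(c['color'],cv2.COLOR_RGB2HSV);m=cv2.inRange(h,(0,150,80),(6,255,255))
n,l,s,ce=cv2.connectedComponentsWithStats(m);i=1+np.argmax(s[1:,4]);print(ce[i],s[i])
for z in(.02,.025,.03): print(cast(c,ce[i],z,o))
t=vision.camera('top')
print('ears',cast(t,(248.2,268.7),.008),cast(t,(257.9,229.6),.008))
E
```

```text
1.325 [ 0.50928491 -0.29030588  0.11762514] [[ 0.907  0.422 -0.005]
 [ 0.422 -0.907  0.003]
 [-0.003 -0.004 -1.   ]] [-0.3226633  -0.15219933 -0.47227987]
[277.93419003 215.39875389] [ 249  188   58   56 2568]
[ 0.51074562 -0.28918082  0.02      ]
[ 0.51212789 -0.28855556  0.025     ]
[ 0.51351016 -0.2879303   0.03      ]
ears [0.45128786 0.07974815 0.008     ] [0.54257909 0.05667981 0.008     ]
```

View pics/w1.png

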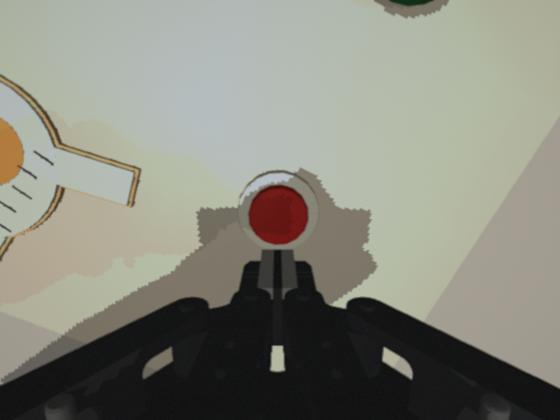

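The wrist view shows the red button at (278,215), directly ahead of the shut fingertips. I'm descending.

Request:
{"op": "move_arm", "data": {"moves": [[[0.001,0.002,-0.03,0,0],[0.001,0.002,-0.05,0,0],[0.001,0.002,-0.06,0,0],[0.001,0.002,-0.063,0,0],[0.001,0.002,-0.066,0,0]]]}}

```text
clock: 2.05
eef_pos: [0.5123, -0.2901, 0.0551]
tool_rot: [0.976, 0.216, 0.001, 0.001]
ft_force: [-0.0, -0.0, 0.6]
grip_width: 0.0001
grasp_force: 0.0
```

Request:
{"op": "move_arm", "data": {"moves": [[[0,0,-0.003,0,0],[0,0,-0.006,0,0],[0,0,-0.006,0,0]]]}}

```text
clock: 2.42
eef_pos: [0.5115, -0.2894, 0.0478]
tool_rot: [0.976, 0.216, -0.0, -0.0]
ft_force: [0.3, 0.2, 1.1]
grip_width: 0.0005
grasp_force: 0.0
```

Request:
{"op": "move_arm", "data": {"moves": [[[0,0,-0.002,0,0],[0,0,-0.004,0,0],[0,0,-0.004,0,0]]]}}

```text
clock: 2.8
eef_pos: [0.5115, -0.2894, 0.0438]
tool_rot: [0.976, 0.216, -0.0, -0.0]
ft_force: [0.0, 0.2, -0.7]
grip_width: 0.0001
grasp_force: 0.0
```

Request:
{"op": "move_arm", "data": {"moves": [[[0,0,-0.002,0,0],[0,0,-0.004,0,0],[0,0,-0.004,0,0]]]}}

```text
clock: 3.18
eef_pos: [0.5117, -0.2895, 0.04]
tool_rot: [0.976, 0.216, 0.0, 0.0]
ft_force: [-0.6, -0.1, 1.5]
grip_width: -0.0
grasp_force: 0.7
```

Request:
{"op": "move_arm", "data": {"moves": [[[0,0,-0.002,0,0],[0,0,-0.003,0,0],[0,0,-0.003,0,0]]]}}

```text
clock: 3.55
eef_pos: [0.5117, -0.2895, 0.0372]
tool_rot: [0.976, 0.216, 0.0, 0.0]
ft_force: [-0.8, -0.1, 2.9]
grip_width: -0.0001
grasp_force: 1.4
```

Request:
{"op": "move_arm", "data": {"moves": [[[0,0,-0.002,0,0],[0,0,-0.003,0,0],[0,0,-0.003,0,0]]]}}

```text
clock: 3.92
eef_pos: [0.5118, -0.2896, 0.0348]
tool_rot: [0.976, 0.216, 0.0, 0.0]
ft_force: [-1.3, 0.7, 7.7]
grip_width: -0.0
grasp_force: 3.5
```

Request:
{"op": "move_arm", "data": {"moves": [[[0,0,-0.001,0,0],[0,0,-0.001,0,0],[0,0,-0.001,0,0]]]}}

```text
clock: 4.3
eef_pos: [0.5118, -0.2896, 0.0346]
tool_rot: [0.976, 0.216, 0.0, 0.0]
ft_force: [-3.2, 2.1, 12.1]
grip_width: 0.0
grasp_force: 6.0
```

Bottomed out: the force rose to 12 N with no further travel. Next I let go, rise, and go above the caramel jar.

Request:
{"op": "move_arm", "data": {"moves": [[[0,0,0.03,0,0],[0,0,0.09,0,0],[0,0,0.15,0,0],[0.03,0.026,0.16,0,0],[0.066,0.06,0.16,0,0]]]}}

```text
clock: 4.92
eef_pos: [0.5788, -0.2302, 0.195]
tool_rot: [0.977, 0.214, 0.002, 0.001]
ft_force: [0.1, 0.1, 0.3]
grip_width: 0.0002
grasp_force: 0.0
```

Request:
{"op": "move_arm", "data": {"moves": [[[0.03,0.027,0,0,0],[0.06,0.053,0,0,0],[0.079,0.07,0,0,0],[0.079,0.07,0,0,0],[0.079,0.07,0,0,0]]]}}

```text
clock: 5.55
eef_pos: [0.6559, -0.1598, 0.1922]
tool_rot: [0.976, 0.216, -0.001, -0.0]
ft_force: [-1.0, 0.0, -0.2]
grip_width: -0.0
grasp_force: 0.0
```

```bash
cat > w.py <<'E'
from h import *
import sys
o=monitor.get_obs();c=vision.camera('wrist');cv2.imwrite(sys.argv[1],c['color'][:,:,::-1])
print(o['clock'],o['eef_pos'],R.from_quat(o['tool_rot']).as_matrix()[:,2].round(4),o['ft_force'])
h=cv2.cvtColor(c['color'],cv2.COLOR_RGB2HSV);m=cv2.inRange(h,(9,110,90),(26,255,255))
n,l,s,ce=cv2.connectedComponentsWithStats(m)
for i in range(1,n):
    if s[i,4]>150: print(ce[i],s[i],cast(c,ce[i],.076,o),cast(c,ce[i],.008,o))
E
python3 w.py pics/w2.png
```

```text
5.55 [ 0.65593252 -0.15979493  0.1922413 ] [-0.0017 -0.     -1.    ] [-9.75432405e-01  9.40637832e-04 -1.78581117e-01]
[275.2160804  155.56281407] [245 150  61  18 199] [ 0.68986799 -0.14192108  0.076     ] [ 0.68188338 -0.1450717   0.008     ]
[274.18007916 205.93073879] [ 236  169   77   75 4548] [ 0.65774705 -0.15601116  0.076     ] [ 0.640622  -0.1631713  0.008    ]
[133.04405286 317.17621145] [120 311  31  17 227] [ 0.53226273 -0.09526507  0.076     ] [ 0.47942942 -0.0851391   0.008     ]
```

View pics/w2.png

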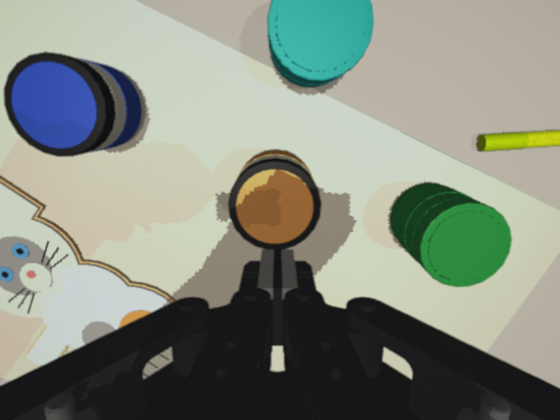

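The wrist view shows the caramel disc at (274,206), right under the fingertips, with the button released behind. Next I lower to 30 mm above the lid and hold.

Request:
{"op": "move_arm", "data": {"moves": [[[0.001,0.001,-0.03,0,0],[0.001,0.001,-0.055,0,0],[0.001,0.001,-0.068,0,0],[0.001,0.001,-0.068,0,0],[0.001,0.001,-0.068,0,0]]]}}

```text
clock: 6.22
eef_pos: [0.6582, -0.159, 0.1264]
tool_rot: [0.977, 0.215, 0.001, 0.0]
ft_force: [-0.4, 0.2, -0.5]
grip_width: 0.0003
grasp_force: 0.0
```

Request:
{"op": "move_arm", "data": {"moves": [[[0,0,0,0,0],[0,0,0,0,0],[0,0,0,0,0],[0,0,0,0,0],[0,0,0,0,0]]]}}

```text
clock: 6.85
eef_pos: [0.6576, -0.1584, 0.125]
tool_rot: [0.976, 0.216, -0.0, 0.0]
ft_force: [0.5, 0.4, -0.4]
grip_width: 0.0001
grasp_force: 0.0
```

Request:
{"op": "move_arm", "data": {"moves": [[[0,0,0,0,0],[0,0,0,0,0],[0,0,0,0,0],[0,0,0,0,0],[0,0,0,0,0]]]}}

```text
clock: 7.48
eef_pos: [0.6576, -0.1585, 0.125]
tool_rot: [0.976, 0.216, 0.0, 0.0]
ft_force: [0.1, -0.4, 0.2]
grip_width: -0.0001
grasp_force: 0.0
```

Request:
{"op": "move_arm", "data": {"moves": [[[0,0,0,0,0],[0,0,0,0,0],[0,0,0,0,0],[0,0,0,0,0],[0,0,0,0,0]]]}}

```text
clock: 8.1
eef_pos: [0.6576, -0.1585, 0.125]
tool_rot: [0.976, 0.216, -0.0, -0.0]
ft_force: [0.5, -0.6, 0.6]
grip_width: 0.0001
grasp_force: 0.0
```

Request:
{"op": "move_arm", "data": {"moves": [[[0,0,0,0,0],[0,0,0,0,0],[0,0,0,0,0],[0,0,0,0,0],[0,0,0,0,0]]]}}

```text
clock: 8.72
eef_pos: [0.6576, -0.1585, 0.125]
tool_rot: [0.976, 0.216, 0.0, -0.0]
ft_force: [-0.0, -0.3, 0.4]
grip_width: -0.0
grasp_force: 0.0
```

Request:
{"op": "move_arm", "data": {"moves": [[[0,0,0,0,0],[0,0,0,0,0],[0,0,0,0,0],[0,0,0,0,0],[0,0,0,0,0]]]}}

```text
clock: 9.35
eef_pos: [0.6576, -0.1585, 0.125]
tool_rot: [0.976, 0.216, -0.0, 0.0]
ft_force: [0.1, 0.7, 0.1]
grip_width: 0.0001
grasp_force: 0.0
```

Request:
{"op": "move_arm", "data": {"moves": [[[0,0,0.05,0,0],[0,0,0.1,0,0],[-0.05,0.02,0.1,0,0],[-0.1,0.04,0.1,0,0],[-0.115,0.09,0.1,0,0]]]}}

```text
clock: 9.98
eef_pos: [0.5398, -0.0692, 0.2252]
tool_rot: [0.977, 0.214, -0.001, -0.0]
ft_force: [1.0, 0.4, 0.1]
grip_width: -0.0
grasp_force: 0.0
```

Request:
{"op": "move_arm", "data": {"moves": [[[0,0.05,-0.02,0,0],[0,0.1,-0.04,0,0],[0,0.125,-0.06,0,0],[0,0.125,-0.06,0,0],[0,0.125,-0.06,0,0]]]}}

```text
clock: 10.6
eef_pos: [0.543, 0.0561, 0.1656]
tool_rot: [0.976, 0.216, 0.0, 0.0]
ft_force: [-0.1, 0.2, 0.2]
grip_width: 0.0004
grasp_force: 0.0
```

```bash
python3 w.py pics/w3.png
```

```text
10.6 [0.54297739 0.05610681 0.16558812] [ 8.e-04 -4.e-04 -1.e+00] [-0.12830693  0.18153152  0.21828455]
[204.94888476 278.14962825] [ 182  257   47   43 1076] [0.4879265  0.08326184 0.076     ] [0.45056374 0.08267557 0.008     ]
[390.42424242 354.73333333] [382 347  22  14 165] [ 0.48817982 -0.05632351  0.076     ] [ 0.45089814 -0.10158675  0.008     ]
```

View pics/w3.png

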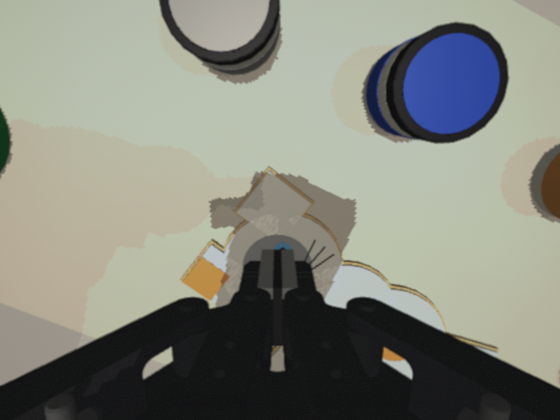

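The wrist view shows the bare white ear with corners at (270,168), (313,203) and (235,207), and the caramel ear at (205,278). I'll check the ear's middle from these.

```bash
python3 - <<'E'
from h import *
o=monitor.get_obs();c=vision.camera('wrist')
P=lambda u,v:cast(c,(u,v),.008,o)[:2]
A,B,L,K=P(270,168),P(313,203),P(235,207),P(205,278)
print(A,B,L,K,np.linalg.norm(A-B),np.linalg.norm(A-L))
u=(B-A)/np.linalg.norm(B-A);v=(L-A)/np.linalg.norm(L-A)
print('mid',A+.0175*(u+v),'blockmid',(B+L)/2)
print('from K',K-.092*v, K+.092*np.array([u[1],-u[0]]),K-.092*np.array([u[1],-u[0]]))
E
```

```text
[0.5620514  0.07127548] [0.55067819 0.02739307] [0.52068184 0.08391383] [0.45095338 0.08243345] 0.04533228392898449 0.0432570034009838
mid [0.54092449 0.05944814] blockmid [0.53568001 0.05565345]
from K [0.53893912 0.05555391] [0.36189584 0.10551492] [0.54001093 0.05935198]
```

The estimates agree on about (0.541, 0.058). I'm lowering to 30 mm above the ear and holding.

Request:
{"op": "move_arm", "data": {"moves": [[[-0.002,0.001,-0.04,0,0],[-0.002,0.001,-0.08,0,0],[-0.002,0.001,-0.1,0,0],[-0.002,0.001,-0.108,0,0],[-0.002,0.001,-0.108,0,0]]]}}

```text
clock: 11.32
eef_pos: [0.5411, 0.0569, 0.0574]
tool_rot: [0.977, 0.215, 0.0, 0.0]
ft_force: [-0.0, -0.8, -0.4]
grip_width: -0.0001
grasp_force: 0.0
```

Request:
{"op": "move_arm", "data": {"moves": [[[0,0,0,0,0],[0,0,0,0,0],[0,0,0,0,0],[0,0,0,0,0],[0,0,0,0,0]]]}}

```text
clock: 11.95
eef_pos: [0.5406, 0.0576, 0.0571]
tool_rot: [0.976, 0.216, 0.0, -0.0]
ft_force: [-0.2, 0.4, 0.0]
grip_width: -0.0001
grasp_force: 0.0
```

Request:
{"op": "move_arm", "data": {"moves": [[[0,0,0,0,0],[0,0,0,0,0],[0,0,0,0,0],[0,0,0,0,0],[0,0,0,0,0]]]}}

```text
clock: 12.58
eef_pos: [0.5406, 0.0575, 0.057]
tool_rot: [0.976, 0.216, -0.0, 0.0]
ft_force: [-0.0, 0.2, -0.7]
grip_width: 0.0002
grasp_force: 0.0
```

Request:
{"op": "move_arm", "data": {"moves": [[[0,0,0,0,0],[0,0,0,0,0],[0,0,0,0,0],[0,0,0,0,0],[0,0,0,0,0]]]}}

```text
clock: 13.2
eef_pos: [0.5406, 0.0575, 0.057]
tool_rot: [0.976, 0.216, -0.0, 0.0]
ft_force: [0.2, -0.1, 0.4]
grip_width: -0.0002
grasp_force: 0.0
```

Request:
{"op": "move_arm", "data": {"moves": [[[0,0,0,0,0],[0,0,0,0,0],[0,0,0,0,0],[0,0,0,0,0],[0,0,0,0,0]]]}}

```text
clock: 13.82
eef_pos: [0.5406, 0.0575, 0.057]
tool_rot: [0.976, 0.216, -0.0, 0.0]
ft_force: [-0.2, 0.4, 0.3]
grip_width: -0.0001
grasp_force: 0.0
```

Request:
{"op": "move_arm", "data": {"moves": [[[0,0,0,0,0],[0,0,0,0,0],[0,0,0,0,0],[0,0,0,0,0],[0,0,0,0,0]]]}}

```text
clock: 14.45
eef_pos: [0.5406, 0.0575, 0.057]
tool_rot: [0.976, 0.216, 0.0, -0.0]
ft_force: [-0.7, -0.3, 1.4]
grip_width: 0.0001
grasp_force: 0.0
```

```bash
python3 w.py pics/w4.png
```

```text
14.45 [0.54061409 0.05753276 0.05702637] [ 0.  0. -1.] [-0.74815993 -0.28370778  1.36953241]
[278.45323741 225.68585132] [216 197 122  68 417] [0.57126214 0.07171447 0.076     ] [0.55087928 0.06204193 0.008     ]
[158.59360731 361.37214612] [143 347  30  29 438] [0.50928966 0.08833551 0.076     ] [0.4483289  0.08954598 0.008     ]
```

View pics/w4.png

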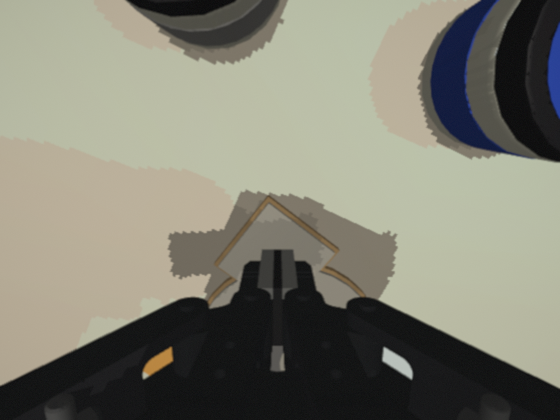

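The fingertips at (278,252) stand over the middle of the bare ear, whose outline runs (268,198), (338,250), (216,264). Nothing is touched.

```bash
python3 -c "
from workcell import job
print(job.job_done())"
```

```text
the job is handed in; nothing more can be done
None
```

The job is handed in: the red button was pressed fully down and released, the fingertips held about 30 mm over the caramel lid for about 3 s, and they finished about 30 mm over the bare white ear after about 3 s there, with no sign of touching anything but the button.

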